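# Gauge a spindle: through the go gap, stopped by the no-go gap

## Task

Check the spindle that lies on the grey rack: push its bright journal right through the gap of the green go gauge, below the jaws, and take it out again; then try the journal squarely in the gap of the red no-go gauge, pressing lightly for a moment so that the jaws stop it, without forcing it. It has passed, so lay it in both notches of the blue rack and let go, leaving the other things on the bench where they are.

Things in the scene. Friction and masses are not known exactly. Their poses are not given: they have to be found in the camera images.
- spindle: turned spindle, 150 mm long, 0.2 to 0.35 kg, in the notches of the grey rack at the start. Origin at mid length on its axis; x along the axis. x = -75 to -52 mm: bright collar, 28 mm diameter; -52 to -12 mm: dark ribbed neck, 24 mm diameter, the place to grip (x = -32 mm); -12 to 75 mm: bright journal, 28 mm diameter, the part to gauge. May roll about its axis.
- journal (a point): point on the spindle's axis at x = +35 mm, in the journal, 67 mm from the middle of the neck: the place of the journal to put in the gaps (its axes are those of the spindle)
- go_yoke: Green U-shaped go yoke, fixed, leaning 30 degrees. Origin: centre of the gap, 115 mm above the worktop. z: up out of the mouth, 30 degrees from vertical: the spindle goes in along -z. x: line of the spindle's axis in the gap; it rises 30 degrees from level, heading along the gauge's yaw. y: level, across the gap. Gap 31 mm wide from z = -10 to 10 mm, flaring to 47 mm at z = 22 mm, its top.
- go_gauge: foot of the green gauge, fixed: dark plate reaching from x = -8 to 68 mm, y = -42 to 42 mm, 12 mm high, the worktop in front of it free. Origin on the worktop under the yoke's origin, x level. Below the jaws the yoke has a pocket 48 mm wide, open in front and behind, with its floor at yoke z = -58 mm: the journal is wholly through with its axis below -24 mm and meets the floor at -44 mm.
- nogo_yoke: Red U-shaped no-go yoke, fixed, leaning 30 degrees. Origin: centre of the gap, 115 mm above the worktop. z: up out of the mouth, 30 degrees from vertical: the spindle goes in along -z. x: line of the spindle's axis in the gap; it rises 30 degrees from level, heading along the gauge's yaw. y: level, across the gap. Gap 23 mm wide from z = -10 to 10 mm, flaring to 39 mm at z = 22 mm, its top.
- nogo_gauge: foot of the red gauge, fixed, of the same shape as that of the green one. Both yokes are 84 mm wide in y and their jaws 18 mm thick in x. The red jaws stop the 28 mm journal at their inner corners, with its axis at about yoke z = +18 mm.
- start_rack: grey rack, fixed, on which the spindle lies at the start. Same shape and axes as the blue rack
- passed_rack: blue rack for passed parts, fixed. Origin on the worktop under its centre; x along the rack and the part in it, z up. Foot plate 160 x 56 x 10 mm; at x = -66 and 66 mm a post 10 mm thick carries an upward 90 degree V notch, 40 mm wide at the tips, 96 mm above the worktop. A 28 mm spindle lies in both notches with its axis 95.5 mm above the worktop; between the posts fingers have room.
- shelf_edge (a point): front edge of a board of the open shelf unit behind the worktop, an obstacle: its boards (195, 391, 630 and 930 mm above the worktop) all end at this x. A lamp bracket sticks out of it 30 mm, 580 to 650 mm up near the middle; the lamp's flat head hangs about 1 m above the worktop between this edge and the robot
- oil_bottle: bystander: brown oil bottle with a red spout, 36 x 36 x 92 mm, origin at the centre of its underside
- flux_jar: bystander: cream jar with black lid, 54 mm diameter, 58 mm tall, origin at the centre of its underside
- solder_spool: bystander: spool of solder wire, black flanges, 38 mm diameter, 28 mm tall, origin at the centre of its underside
- brass_block: bystander: brass block 30 x 50 x 20 mm (long along its y), origin at the centre of its underside
- knurled_handle: bystander: knurled steel tool handle lying down, 21 x 110 x 21 mm (long along its y), origin at the centre of its underside
- wax_bar: bystander: polishing compound bar in torn paper, 31 x 71 x 23 mm (long along its y), origin at the centre of its underside

How it is judged:
By the outcome, as a careful person would: the job done as asked, in the order asked, and still so for the second after the job is handed in, with the robot touching nothing.
It also fails if it takes over 64 s, if anything falls off the work surface, if the arm or the gripper's body presses on something with over 40 N, if the wrist force passes 120 N, or if a joint passes its speed limit or range.

## Robot

A 6-joint arm with a two-finger parallel gripper is mounted at the origin on a cart in front of the work surface, level with it; the furniture and walls round the work are solid. World frame = base frame: x ahead of the robot, y to its left, z up, the work surface at z = 0. Lengths are in mm, angles in degrees, forces in N, time in s.
With the tool pointing down it reaches from about 300 to 850 mm from the base axis. Payload 4.2 kg.
Tool frame: the origin (TCP) lies midway between the tips of the shut fingers; the grasp point (between the pads) lies 19 mm behind it (pinch_z is the distance from the TCP to the grasp point, in mm); z points along the fingers, y is the line along which they close (so a half turn about z gives the same grasp; the last joint's range is limited). The gripper opens to 91 mm and grips with 3 to 60 N. Pads are 32 mm wide; open, the fingers measure 118 mm over their backs; the gripper's body (76 mm by 178 mm) begins 60 mm behind the grasp point.
Start: joints at [67.953, 18.312, 89.639, -0, 72.044, -1.146], TCP at [205.142, 537.178, 213.976] pointing down, gripper open.
Joint ranges: [-177.97, 177.97], [-48.28, 115.42], [12.27, 149.76], [-77.06, 257.06], [2.81, 150.46], [-146.56, 146.56]. Speed limits (degrees/s): [147.25, 147.25, 180, 180, 180, 180].

## Interface

Orientations are given as [roll, pitch, yaw] about the fixed x, y, z axes, in that order (R = Rz(yaw) Ry(pitch) Rx(roll)).
In Python, from workcell import * gives the robot as it stands.
- The arm moves only by the tool step_arm, never from a script. Its argument "steps" is a list of rows, each a list of 7 numbers: the turn, a rotation vector about the tool's x, y, z in degrees, then the shift along the tool's x, y, z in mm, then the opening, from 0 (shut) to 1 (fully open). In form: [[rx, ry, rz, x, y, z, hand], ...]. A call has exactly 8 rows; each row shifts and turns the commanded pose from where the row before left it, along the tool's axes as they then stand; what a row does not reach is not made up. A row lasts 1/8 s, in which the tool goes at most 62.5 mm and 10.7 degrees, less where a joint would pass 70% of its speed; a pose out of reach is approached as far as the arm can. A call is refused whole if a number of a shift passes 62.5 or a number of a turn 10.7, either way. A call with a gripper value outside its range is refused whole. The fingers move at their own pace and stop on an object; "force" is the grip in N (left out, the last holds). Time passes only in rows, so rows that do not move let the fingers close, or fill a call up. It gives the time, the measured TCP pose, the force, the opening and the grip force at its end, in the units of the state.
- state(): the state, without advancing time (a new reading comes with each control period).
- grab_frame(name): name is "side" or "top"; returns a dict with "image" (384x512x3 uint8, blue, green, red), "fovy" (degrees; the focal length in pixels is half the picture's height over the tangent of half this angle, whatever the lens; pixels are square), "cx", "cy" (the principal point, pixels), "origin" and "rotation" of the camera in the world. Camera axes: x right, y down, z forward; pixel columns grow to the right and rows downward; lengths in mm; the calibration is good to about 2 mm. A picture is of the moment at which its call begins. There is no depth.
- job_done(): hands the job in; it is judged then, once.
The state is a dict: "time_s": time; "qpos": joint angles; "qvel": joint speeds; "effort": joint torques, N m; "ee_pos": TCP position; "ee_rot": TCP orientation; "force": force on the tool from outside, world axes, zero at the start; "torque": the same for the moment, N m; "gripper_width": finger opening in mm; "gripper_force": force on a finger pad.
Only numpy, scipy, OpenCV 4.12 (cv2) and the standard library are available. Lean on these libraries where they do the work, as an engineer would, in place of code of your own. Each camera call takes 0.05 s, during which the arm holds its last target. There are 200 camera calls.

## Working session

There is one attempt and no reset: what is moved stays moved. The work goes in short steps, Python scripts to look and compute and a tool call to move; the robot and the scene stay as the last step left them, time stands still between calls to the robot, and variables do not carry over. Pictures are saved under pics/ and viewed, at most 10 in all, crops included, and the job is handed in when it is done.

Besides the shell and the picture viewer there is one more tool, called after "Call:" as name(argument=value, ...), one argument or row to a line, values as JSON. step_arm: Moves the arm, as the interface text tells. Its arguments: {"type":"object","properties":{"steps":{"type":"array","items":{"type":"array","items":{"type":"number"}}},"force":{"type":"number"}},"required":["steps"]}

```bash
mkdir -p pics; ls; python3 - <<'E'
from workcell import *
import cv2,numpy as np
for n in ("side","top"):
    f=grab_frame(n); cv2.imwrite(f"pics/{n}0.png",f["image"]); np.save(f"{n}0.npy",f,allow_pickle=True)
    print(n,f["fovy"],f["cx"],f["cy"],np.round(f["origin"],1),np.round(f["rotation"],4).tolist(),[k for k in f])
print(state())
E
```

```text
pics
side 47.99554349786949 255.97557904053258 189.68815778297844 [-394.1 -568.6  903.5] [-123.2151, -0.4771, -57.7062] ['image', 'fovy', 'cx', 'cy', 'origin', 'rotation']
top 54.51497818915355 258.00130603218804 193.7959801683427 [ 338.5   -7.4 1615.8] [-174.2176, -0.6722, -88.3843] ['image', 'fovy', 'cx', 'cy', 'origin', 'rotation']
{'time_s': 0.1, 'qpos': array([ 6.79525053e+01,  1.83484930e+01,  8.96985845e+01, -9.97623874e-04,
        7.20449733e+01, -1.14616754e+00]), 'qvel': array([ 0.11358576, -0.16914277, -0.11650278,  0.02898697, -0.03962535,
       -0.00770967]), 'effort': array([-7.56268237e-04, -4.13336957e+01, -2.32509184e+01,  7.27550942e-02,
        4.23141033e-02, -4.64608047e-05]), 'ee_pos': array([204.97451932, 536.74263503, 213.20483553]), 'ee_rot': array([-1.79907949e+02, -8.92943435e-04,  1.59098980e+02]), 'force': array([-0.3844372 ,  0.40963152,  0.90100881]), 'torque': array([-0.02591774,  0.00950293,  0.02230281]), 'gripper_force': 0.0, 'gripper_width': 91.35283923239699}
```

View pics/side0.png

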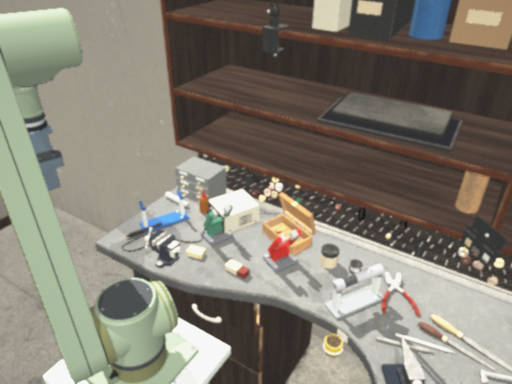

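View pics/top0.png

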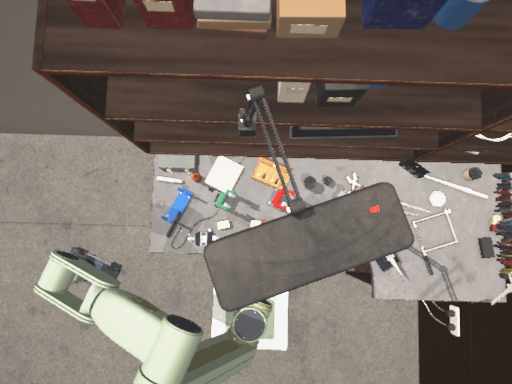

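Both views show the blue rack at top (178,205) / side (163,218), the green gauge at top (227,200) / side (215,222), and the red gauge at top (283,200) / side (283,247). The grey rack with the spindle is at side (358,290), but the lamp head hides it in the top view.

```bash
cat > h.py <<'E'
import numpy as np,cv2
from scipy.spatial.transform import Rotation as R
def load(n): return np.load(n+".npy",allow_pickle=True).item()
def cam(f):
    r=np.array(f["rotation"]); M=r if r.shape==(3,3) else R.from_euler("xyz",r,degrees=True).as_matrix()
    return M,np.array(f["origin"]),f["image"].shape[0]/2/np.tan(np.radians(f["fovy"]/2)),f["cx"],f["cy"]
def ray(f,p):
    M,o,k,cx,cy=cam(f); return o,M@np.array([(p[0]-cx)/k,(p[1]-cy)/k,1])
def onz(f,p,z):
    o,d=ray(f,p); return o+d*(z-o[2])/d[2]
def proj(f,P):
    M,o,k,cx,cy=cam(f); c=M.T@(np.array(P)-o); return np.array([cx+k*c[0]/c[2],cy+k*c[1]/c[2]])
def tri(f,p,g,q):
    a,u=ray(f,p); b,v=ray(g,q); s=np.linalg.lstsq(np.c_[u,-v],b-a,rcond=None)[0]
    A,B=a+u*s[0],b+v*s[1]; return (A+B)/2,np.linalg.norm(A-B)
E
python3 - <<'E'
from h import *
s=load("side0")["image"]; t=load("top0")["image"]
a=cv2.resize(s[170:320,110:310],None,fx=4,fy=4,interpolation=cv2.INTER_CUBIC)
b=cv2.resize(s[230:320,290:410],None,fx=5,fy=5,interpolation=cv2.INTER_CUBIC)
c=cv2.resize(t[150:255,145:345],None,fx=4,fy=4,interpolation=cv2.INTER_CUBIC)
for n,i in zip("abc",(a,b,c)): cv2.imwrite(f"pics/{n}.png",i)
for p in ((358,290),(283,247),(215,222),(163,218)): print(onz(load("side0"),p,60))
for p in ((283,200),(227,200),(178,205)): print(onz(load("top0"),p,60))
E
```

```text
[ 436.6126152  -370.67078587   60.        ]
[ 479.67723468 -119.58716771   60.        ]
[467.6296878  122.86977785  60.        ]
[393.32161161 276.6748656   60.        ]
[ 473.4642024  -126.71283062   60.        ]
[466.61808428 107.75355622  60.        ]
[439.73274693 311.1910719   60.        ]
```

View pics/a.png

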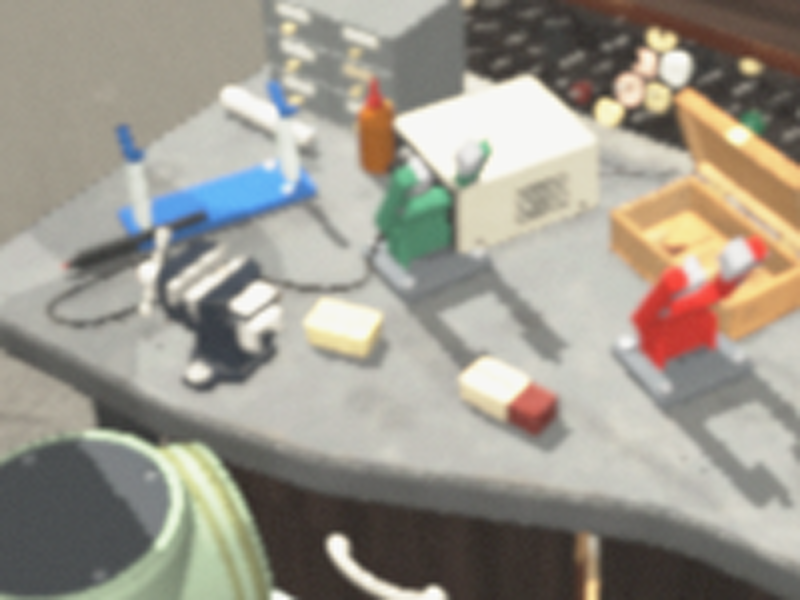

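View pics/b.png

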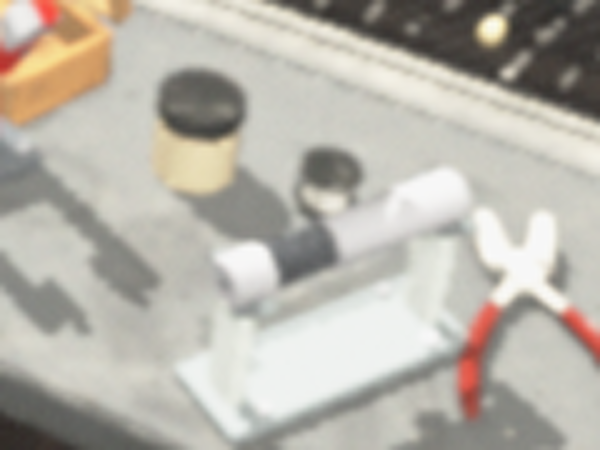

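View pics/c.png

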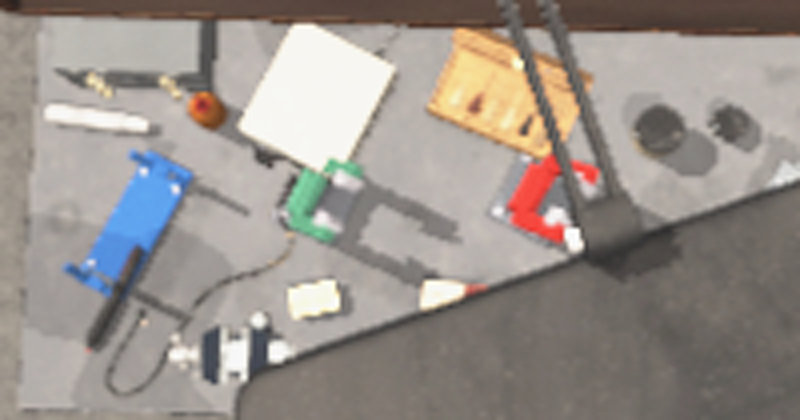

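Crop a (side, 4x) shows the blue rack's posts near (130,175) and (285,135), and the green yoke at (430,205). The red yoke is at (690,300). Crop b (5x) has the collar end at (235,280), the neck at (305,248) and the journal end at (455,190). Crop c (top, 4x) shows both yokes leaning towards image right.

```bash
python3 - <<'E'
from h import *
S=load("side0");T=load("top0");s=S["image"];t=T["image"]
def crop(im,x,y,w=44,h=33):
    i=cv2.resize(im[y:y+h,x:x+w],(396,297),interpolation=cv2.INTER_LINEAR)
    for k in range(0,w,5): cv2.putText(i,str(x+k),(k*9,9),0,.28,(0,255,255),1); cv2.line(i,(int(k*9+4.5),10),(int(k*9+4.5),14),(0,255,255),1)
    for k in range(5,h,5): cv2.putText(i,str(y+k),(0,int(k*9+7)),0,.28,(0,255,255),1)
    return i
g=np.vstack([np.hstack([crop(s,196,200),crop(t,205,184)]),np.hstack([crop(s,260,224),crop(t,263,182)])])
cv2.imwrite("pics/g.png",g)
c=lambda p:(p[0]/5+290-.4,p[1]/5+230-.4)
A=onz(S,c((228,285)),95.5);B=onz(S,c((462,188)),95.5);N=onz(S,c((305,248)),100)
print("spindle",A,B,np.linalg.norm(A-B),N)
e=lambda p,o:(p[0]/4+o[0]-.4,p[1]/4+o[1]-.4)
so=(110,170);to=(145,150)
for n,p,q in (("iron tip",(68,264),(90,347)),("iron top",(205,215),(135,250)),("postA tip far",(272,85),(135,155)),("postB tip left",(120,128),(70,268)),("bottle spout",(374,85),(206,103))):
    print(n,*tri(S,e(p,so),T,e(q,to)))
E
```

```text
spindle [ 381.22428553 -325.64478633   95.5       ] [ 515.50006044 -403.12284116   95.5       ] 155.02526473441102 [ 422.7071248  -350.06188574  100.        ]
iron tip [307.16521763 362.06118864   8.11582902] 1.2806780878744153
iron top [414.33363677 316.88190643   7.67643648] 5.274524373383481
postA tip far [505.53507155 307.2237585   92.25449776] 1.728000154460953
postB tip left [387.66689978 367.28922473  93.59083822] 2.239794320510916
bottle spout [561.41700717 239.38039725  85.83500541] 5.294830034878412
```

View pics/g.png

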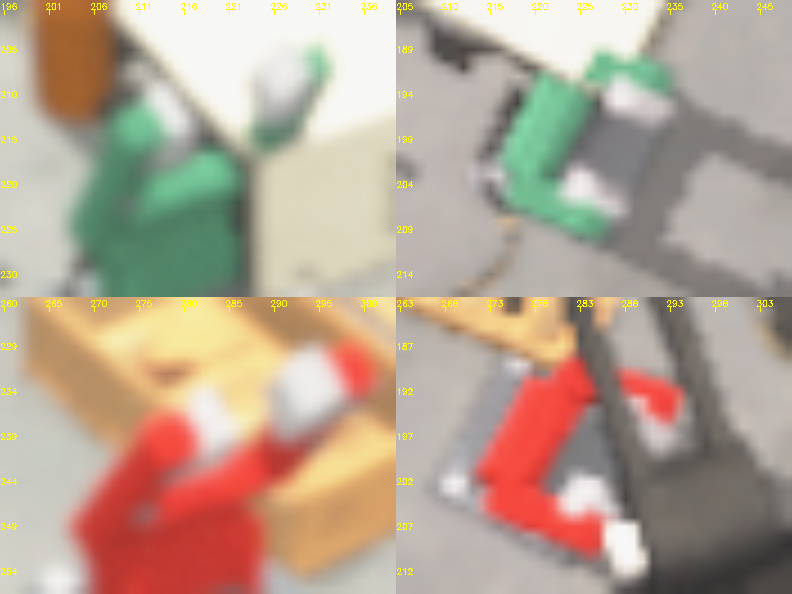

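The green yoke's jaws are at top raw (232,194) / (227,205) and side (214,213) / (227,209). The red yoke's are at top (292,196) / (284,203), partly behind the lamp arm, and side (283,237) / (294,233). Both lean away from the far-left. I'll estimate poses from these points and check them with an overlay.

```bash
cat > ov.py <<'E'
from h import *
def yoke(o,yaw):
    Y=R.from_euler("z",yaw,degrees=True).as_matrix(); M=Y@R.from_euler("y",-30,degrees=True).as_matrix()
    return M,Y,np.array([o[0],o[1],115.])
def ylines(o,yaw,g):
    M,Y,O=yoke(o,yaw); L=[]; y=lambda *p:O+M@np.array(p,float)
    for x in (-9,9):
        prof=[(-42,-58),(-42,22),(-(g/2+8),22),(-g/2,10),(-g/2,-10),(-24,-18),(-24,-58),(24,-58),(24,-18),(g/2,-10),(g/2,10),(g/2+8,22),(42,22),(42,-58)]
        L.append([y(x,*p) for p in prof])
    F=O*[1,1,0]
    L.append([F+Y@np.array(p,float) for p in((-8,-42,12),(68,-42,12),(68,42,12),(-8,42,12),(-8,-42,12))]); return L
def rlines(o,yaw):
    Y=R.from_euler("z",yaw,degrees=True).as_matrix(); F=np.array([o[0],o[1],0.])
    w=lambda *p:F+Y@np.array(p,float)
    L=[[w(*p) for p in((-80,-28,10),(80,-28,10),(80,28,10),(-80,28,10),(-80,-28,10))]]
    for x in(-66,66): L.append([w(x,-20,96),w(x,0,76),w(x,20,96)])
    return L
def slines(o,yaw):
    Y=R.from_euler("z",yaw,degrees=True).as_matrix(); L=[]
    for x,r in((-75,14),(-52,12),(-12,12),(75,14)):
        L.append([np.array([o[0],o[1],95.5])+Y@np.array([x,r*np.cos(a),r*np.sin(a)]) for a in np.linspace(0,2*np.pi,25)])
    return L
def panel(f,x,y,L,w=44,h=33,W=396,H=297):
    k=W/w; i=cv2.resize(f["image"][y:y+h,x:x+w],(W,H),interpolation=cv2.INTER_LINEAR)
    for l in L:
        p=[((proj(f,q)-[x,y]+.5)*k).astype(int) for q in l]
        cv2.polylines(i,[np.array(p)],False,(255,255,0),1)
    return i
E
python3 - <<'E'
from ov import *
S=load("side0");T=load("top0")
q=lambda px,py,x,y,o=0:(x+(px-o)/9-.5,y+py/9-.5)
est={}
for n,sp,tp,sy in (("green",[(168,120),(285,85)],[(640,95),(595,195)],0),("red",[(210,425),(305,390)],[(660,430),(585,490)],297)):
    so=(196,200) if n=="green" else (260,224); to=(205,184) if n=="green" else (263,182)
    P=[]
    for a,b in ((1,0),(0,1)):
        p,e=tri(S,q(sp[a][0],sp[a][1]-sy,*so),T,q(tp[b][0],tp[b][1]-sy,*to,396)); P.append(p); print(n,p,e)
    d=P[1]-P[0]; yaw=np.degrees(np.arctan2(d[1],d[0]))-90; m=(P[0]+P[1])/2
    print(n,"mid",m,"yaw",yaw,"dist",np.linalg.norm(d)); est[n]=(m,yaw)
h=lambda a:np.array([np.cos(np.radians(a)),np.sin(np.radians(a)),0])
L={n:ylines((m+h(y)*(m[2]-115)*.577)[:2],y,31 if n=="green" else 23) for n,(m,y) in est.items()}
for n,(m,y) in est.items(): print(n,(m+h(y)*(m[2]-115)*.577)[:2],y)
g=np.vstack([np.hstack([panel(S,196,200,L["green"]),panel(T,205,184,L["green"])]),np.hstack([panel(S,260,224,L["red"]),panel(T,263,182,L["red"])])])
cv2.imwrite("pics/g2.png",g)
E
```

```text
green [486.57074559  86.29095636 114.34702135] 0.7760190667904521
green [441.14555199 103.63763838 120.30795512] 1.143469280888197
green mid [463.85814879  94.96429737 117.32748824] yaw 69.09946353047252 dist 48.98865503931508
red [ 481.87224093 -153.69906985  124.1169537 ] 7.821772072004514
red [ 457.94622095 -126.47589824  113.51785831] 3.7461098180289834
red mid [ 469.90923094 -140.08748405  118.817406  ] yaw 41.31173327909153 dist 37.761042469620946
green [464.33724566  96.21889279] 69.09946353047252
red [ 471.56370008 -138.63339698] 41.31173327909153
```

View pics/g2.png

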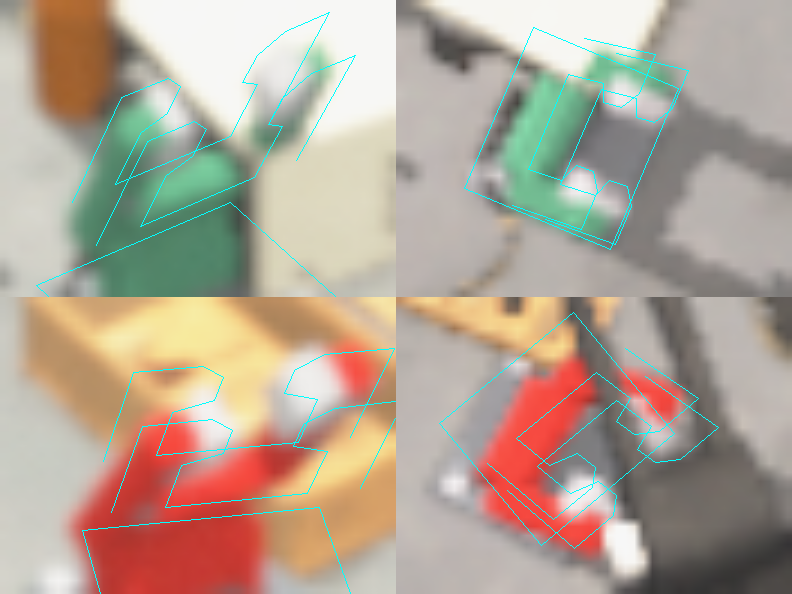

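The green overlay fits within about 1 px. The red yaw came out wrong because lamp shadow hides part of the red jaws, so I'll redo red from its arm-end corners, using green as the reference for bias.

```bash
python3 - <<'E'
from ov import *
S=load("side0");T=load("top0")
q=lambda px,py,x,y,o=0:np.array((x+(px-o)/9-.5,y+py/9-.5))
gt=lambda a,b:q(a,b,205,184,396); rt=lambda a,b:q(a,b-297,263,182,396)
gs=lambda a,b:q(a,b,196,200); rs=lambda a,b:q(a,b-297,260,224)
h=lambda a:np.array([np.cos(np.radians(a)),np.sin(np.radians(a)),0])
def yw(a,b): d=b-a; return np.degrees(np.arctan2(d[1],d[0]))-90
for n,u,l,f in(("green",(672,80),(607,232),gt),("red",(683,395),(602,555),rt)):
    U=onz(T,f(*u),129.5);Lw=onz(T,f(*l),129.5); y=yw(U,Lw); o=(U+Lw)/2+18.8*h(y)
    print(n,"tips",y,o,np.linalg.norm(U-Lw))
print("screw yaw",yw(onz(T,rt(517,365),14),onz(T,rt(455,485),14)), onz(T,rt(517,365),14),onz(T,rt(455,485),14))
print("bar edge yaw red",yw(onz(T,rt(583,360),60),onz(T,rt(487,505),60)),"green",yw(onz(T,gt(548,75),60),onz(T,gt(512,195),60)))
print(tri(S,gs(226,102),T,gt(617.5,145)),tri(S,rs(257,407),T,rt(620,463)))
# spindle neck in side: dark mask
im=S["image"][262:300,325:390]; g=cv2.cvtColor(im,cv2.COLOR_BGR2GRAY); 
print(g[4:34,12:36:1])
E
```

```text
green tips 68.90007409453591 [464.93568872 101.80678184 129.5       ] 73.46000685290555
red tips 64.42974136335525 [ 471.31469552 -132.17847373  129.5       ] 80.32203520474943
screw yaw 64.22264723027601 [524.08642608 -98.66947516  14.        ] [465.36463114 -70.31088001  14.        ]
bar edge yaw red 58.00910772327461 green 75.5493876395011
(array([463.66572581,  95.09958452, 117.5314945 ]), np.float64(0.11504058709965635)) (array([ 468.8956349 , -139.61128897,  119.3977982 ]), np.float64(0.5869087354857645))
[[142 140 139 145 158 178 189 199 202 205 205 189 162 145 133 121 105 100
   99 112 119 119 113 113]
 [138 140 139 139 145 154 165 180 196 203 201 179 153 160 175 164 142 130
  131 140 143 135 124 134]
 [138 140 141 139 141 142 144 158 180 198 199 174 148 173 200 197 185 184
  183 179 173 163 150 151]
 [137 141 142 139 138 139 139 144 158 182 194 177 147 159 193 206 204 212
  219 219 217 202 168 147]
 [140 141 139 141 139 137 138 138 144 161 184 181 151 139 166 191 203 218
  228 233 230 215 173 147]
 [139 141 140 138 138 136 138 136 140 146 170 178 154 124 127 151 182 213
  22
[... 1747 characters left out ...]
95 194 186 182 182 189 193 196 198 198 198 193 185 181 183 182 181
  180 182 188 200 211 218]
 [183 181 170 163 166 183 197 196 192 187 185 182 181 180 180 183 185 190
  197 207 213 219 223 225]
 [165 159 152 150 162 184 197 196 187 175 172 173 176 178 184 189 201 212
  218 221 224 226 228 229]
 [161 153 153 155 162 182 189 187 177 172 172 175 182 191 202 212 219 222
  225 228 229 231 234 237]
 [186 189 188 179 174 174 176 174 175 177 185 195 209 216 221 225 226 228
  230 234 237 238 240 241]
 [217 226 227 210 189 176 178 182 191 200 211 218 221 225 229 233 233 232
  235 239 241 241 241 241]
 [225 231 231 218 199 188 197 209 216 221 223 226 228 231 234 239 239 239
  240 241 241 241 241 241]]
```

```bash
python3 - <<'E'
from ov import *
S=load("side0")
A=onz(S,(344.2,282.2),95.5);B=onz(S,(355.3,277.6),95.5);d=B-A;print(A,B,np.linalg.norm(d),np.degrees(np.arctan2(d[1],d[0])))
im=S["image"];g=cv2.cvtColor(im,cv2.COLOR_BGR2GRAY)
# rack foot & posts: grey rack front edge corners (from crop b) at plate height 10
c=lambda p:(p[0]/5+290-.4,p[1]/5+230-.4)
P={k:onz(S,c(p),10) for k,p in dict(left=(178,372),near=(232,440),right=(470,345)).items()}
for k in P: print(k,P[k])
d=P["right"]-P["near"];print(np.linalg.norm(d),np.degrees(np.arctan2(d[1],d[0])), np.linalg.norm(P["left"]-P["near"]))
a=np.radians(-31);u=np.array([np.cos(a),np.sin(a),0])
for y in(-29,-30,-31,-32):
    a=np.radians(y);u=np.array([np.cos(a),np.sin(a)]);print(y,[proj(S,[*((A[:2]+B[:2])/2+u*(t+23.7)),95.5]).round(1).tolist() for t in(-75,75)])
# journal end rows
print(g[262:276,368:390])
E
```

```text
[ 408.1660927  -338.98126725   95.5       ] [ 439.43319551 -356.99871169   95.5       ] 36.086840022684164 -29.952389359670864
left [ 389.42009345 -303.02191698   10.        ]
near [ 362.35889063 -346.1705911    10.        ]
right [ 493.66243541 -429.71030914   10.        ]
155.62617184021067 -32.46588616806707 50.93247271265264
-29 [[333.9, 286.8], [378.7, 267.3]]
-30 [[333.7, 286.5], [379.1, 267.7]]
-31 [[333.5, 286.3], [379.6, 268.1]]
-32 [[333.3, 286.1], [380.0, 268.6]]
[[206 206 206 208 205 204 201 198 197 199 205 205 205 204 205 203 203 203
  203 204 201 202]
 [204 205 207 206 207 204 201 199 202 213 223 223 218 211 206 206 205 204
  204 203 203 206]
 [206 206 206 206 204 208 214 219 230 241 244 244 238 225 211 203 203 203
  204 203 202 205]
 [205 205 207 208 216 228 238 243 245 246 247 247 246 241 223 204 197 199
  201 204 204 204]
 [210 216 222 232 241 245 246 247 247 247 247 247 247 245 235 210 192 192
  194 199 204 205]
 [219 235 243 245 246 247 247 247 247 247 247 246 246 245 238 217 194 186
  189 194 199 200]
 [221 240 245 246 247 247 247 247 246 246 246 245 245 243 239 224 202 188
  189 190 193 196]
 [232 240 239 240 244 246 246 246 245 244 243 242 241 239 236 225 207 194
  191 194 195 196]
 [239 239 229 226 234 241 244 243 242 241 239 237 235 232 229 221 208 198
  196 198 198 199]
 [242 239 228 225 227 233 237 239 237 235 233 230 227 225 219 213 209 214
  219 215 207 201]
 [240 234 226 225 226 229 231 231 230 226 224 220 217 214 209 206 216 236
  244 242 228 208]
 [235 229 227 225 225 226 225 224 221 218 214 207 200 196 198 201 219 242
  247 247 243 222]
 [231 228 225 224 222 220 217 215 209 202 193 184 171 168 186 204 216 238
  246 247 246 237]
 [226 224 221 218 215 211 206 200 192 180 166 156 156 154 172 193 205 227
  245 247 247 244]]
```

Measured so far:

| Item | Position (mm) | Yaw (deg) |
|---|---|---|
| Spindle neck | (417,-344), axis 95.5 high | -31 |
| Green gauge | (464,96) | 69 |
| Red gauge | (469.5,-137.5) | 64.3 |
| Blue rack | (434,312) | -27 |

The sizes and heights agree with the text, so I can start moving.

```bash
cat > plan.py <<'E'
import numpy as np
from scipy.spatial.transform import Rotation as R
down=lambda yaw,p=0: R.from_euler("z",yaw,degrees=True)*R.from_euler("x",180,degrees=True)*R.from_euler("y",p,degrees=True)
def plan(p,r,segs,show=True):
    """segs: (target pos, rotvec in tool axes over the segment [deg], rows)"""
    p=np.array(p,float)
    for t,rv,n in segs:
        t=np.array(t,float)
        for k in range(n):
            d=r.inv().apply((t-p)/(n-k)); d=np.round(d,1); v=np.round(np.array(rv)/n,2)
            if show: print([*v.tolist(),*d.tolist()])
            p=p+r.apply(d); r=r*R.from_rotvec(v,degrees=True)
    print("end",p.round(1),r.as_euler("xyz",degrees=True).round(1)); return p,r
E
python3 - <<'E'
from plan import *
p=[205.1,537.2,214]; r=R.from_euler("xyz",[180,0,159.1],degrees=True)
plan(p,r,[([430,60,214],[0,0,100],10),([417,-344,190],[0,0,90],9),([417,-344,130],[0,0,0],2)])
E
```

```text
[0.0, 0.0, 10.0, -38.0, -36.6, -0.0]
[0.0, 0.0, 10.0, -43.8, -29.4, -0.0]
[0.0, 0.0, 10.0, -48.2, -21.3, -0.0]
[0.0, 0.0, 10.0, -51.2, -12.6, -0.0]
[0.0, 0.0, 10.0, -52.6, -3.6, -0.0]
[0.0, 0.0, 10.0, -52.5, 5.6, -0.0]
[0.0, 0.0, 10.0, -50.7, 14.7, -0.0]
[0.0, 0.0, 10.0, -47.4, 23.3, -0.0]
[0.0, 0.0, 10.0, -42.6, 31.1, -0.0]
[0.0, 0.0, 10.0, -36.5, 38.0, -0.0]
[0.0, 0.0, 10.0, -39.3, 21.8, 2.7]
[0.0, 0.0, 10.0, -34.9, 28.3, 2.7]
[0.0, 0.0, 10.0, -29.4, 33.9, 2.7]
[0.0, 0.0, 10.0, -23.1, 38.5, 2.6]
[0.0, 0.0, 10.0, -16.0, 42.0, 2.7]
[0.0, 0.0, 10.0, -8.5, 44.1, 2.6]
[0.0, 0.0, 10.0, -0.7, 44.9, 2.7]
[0.0, 0.0, 10.0, 7.0, 44.4, 2.6]
[0.0, 0.0, 10.0, 14.7, 42.4, 2.7]
[0.0, 0.0, 0.0, -0.0, 0.0, 30.0]
[0.0, 0.0, 0.0, -0.0, 0.0, 30.0]
end [ 417. -344.  130.] [180.    0.  -30.9]
```

Call:
step_arm(
  steps=[
    [0,0,10,-38,-37,0,1],
    [0,0,10,-44,-29,0,1],
    [0,0,10,-48,-21,0,1],
    [0,0,10,-51,-13,0,1],
    [0,0,10,-53,-4,0,1],
    [0,0,10,-53,6,0,1],
    [0,0,10,-51,15,0,1],
    [0,0,10,-47,23,0,1],
  ],
)

```text
time_s: 1.1
ee_pos: [385.6, 153.1, 213.8]
ee_rot: [180.0, -0.0, 78.8]
force: [0.2, 0.1, -0.5]
gripper_width: 91.1
gripper_force: 0.0
```

Call:
step_arm(
  steps=[
    [0,0,10,-43,31,0,1],
    [0,0,10,-37,38,0,1],
    [0,0,10,-39,22,3,1],
    [0,0,10,-35,28,3,1],
    [0,0,10,-29,34,3,1],
    [0,0,10,-23,39,3,1],
    [0,0,10,-16,42,3,1],
    [0,0,10,-9,44,3,1],
  ],
)

```text
time_s: 2.1
ee_pos: [421.1, -212.1, 195.5]
ee_rot: [-180.0, 0.0, -1.2]
force: [0.7, -0.4, 0.6]
gripper_width: 91.3
gripper_force: 0.0
```

Call:
step_arm(
  steps=[
    [0,0,10,-1,45,3,1],
    [0,0,10,7,44,3,1],
    [0,0,10,15,42,0,1],
    [0,0,0,0,0,30,1],
    [0,0,0,0,0,20,1],
    [0,0,0,0,0,0,1],
    [0,0,0,0,0,0,1],
    [0,0,0,0,0,0,1],
  ],
)

```text
time_s: 3.1
ee_pos: [418.0, -345.1, 141.0]
ee_rot: [180.0, -0.1, -30.9]
force: [-0.7, 0.2, -0.3]
gripper_width: 91.2
gripper_force: 0.0
```

```bash
python3 - <<'E'
from ov import *; from workcell import *
S=grab_frame("side"); np.save("side1.npy",S,allow_pickle=True); s=state(); p=s["ee_pos"]
r=R.from_euler("xyz",s["ee_rot"],degrees=True)
L=[[p+r.apply([-16,y,0]),p+r.apply([16,y,0])] for y in(-45.7,45.7)]+slines((444.1,-360.2),-31)
cv2.imwrite("pics/v8.png",panel(S,315,225,L,80,60,800,600))
E
```

```text
(no output)
```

View pics/v8.png

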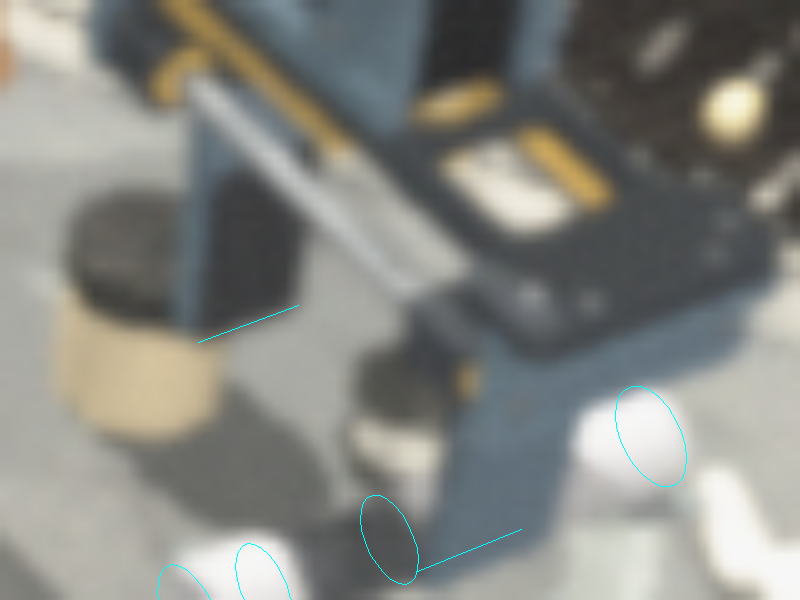

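The fingertips project within about 1 px of where they appear, and the neck lies between them. Before descending I'll check the clearance to the jar and spool.

```bash
python3 - <<'E'
from ov import *
S=load("side0"); c=lambda p:(p[0]/5+290-.4,p[1]/5+230-.4)
u=np.array([np.cos(np.radians(-31)),np.sin(np.radians(-31))]);n=np.array([-u[1],u[0]])
for nm,p,z in(("jar lid",(200,97),58),("spool top",(330,165),28)):
    P=onz(S,c(p),z)[:2]; d=P-[417,-344.5]; print(nm,P,"along",d@u,"across",d@n)
E
```

```text
jar lid [ 548.8719064  -239.07486592] along 58.73832794030882 across 158.28603040885693
spool top [ 568.13982903 -317.13699135] along 115.45912797999347 across 101.2974428536482
```

Call:
step_arm(
  steps=[
    [0,0,0,0,0,25,0.8],
    [0,0,0,0,0,25,0.8],
    [0,0,0,0,0,14,0.8],
    [0,0,0,0,0,0,0.8],
    [0,0,0,0,0,0,0],
    [0,0,0,0,0,0,0],
    [0,0,0,0,0,0,0],
    [0,0,0,0,0,0,0],
  ],
  force=10,
)

```text
time_s: 4.15
ee_pos: [417.5, -344.9, 76.2]
ee_rot: [180.0, -0.0, -30.9]
force: [0.1, 0.5, 0.7]
gripper_width: 36.0
gripper_force: 0.0
```

Call:
step_arm(
  steps=[
    [0,0,0,0,0,0,0],
    [0,0,0,0,0,0,0],
    [0,0,0,0,0,0,0],
    [0,0,0,0,0,0,0],
    [0,0,0,0,0,0,0],
    [0,0,0,0,0,0,0],
    [0,0,0,0,0,0,0],
    [0,0,0,0,0,0,0],
  ],
  force=10,
)

```text
time_s: 5.15
ee_pos: [417.6, -344.5, 76.0]
ee_rot: [-180.0, -0.0, -30.9]
force: [2.1, 5.1, 2.4]
gripper_width: 23.7
gripper_force: 10.0
```

The grip is on the neck (width 23.7). I'll firm it up, lift, and carry the spindle to the green gauge.

```bash
cat >> plan.py <<'E'
def ypt(o,yaw,v):
    M=(R.from_euler("z",yaw,degrees=True)*R.from_euler("y",-30,degrees=True)).as_matrix()
    return np.array([o[0],o[1],115.])+M@np.array(v,float)
G=((464.3,96.2),69); RD=((469.5,-137.5),64.3)
E
python3 - <<'E'
from plan import *
t=ypt(*G,[-67,0,45]);print(t)
p,r=plan([417.5,-344.7,76],down(-31),[([417.5,-344.7,226],[0,0,0],4),([*t[:2],226],[0,0,-100],10),(t,[0,30,0],4)])
E
```

```text
[435.44288601  21.02464789 120.47114317]
[0.0, 0.0, 0.0, 0.0, 0.0, -37.5]
[0.0, 0.0, 0.0, 0.0, 0.0, -37.5]
[0.0, 0.0, 0.0, 0.0, 0.0, -37.5]
[0.0, 0.0, 0.0, 0.0, 0.0, -37.5]
[0.0, 0.0, -10.0, -17.3, -32.3, -0.0]
[0.0, 0.0, -10.0, -11.4, -34.8, -0.0]
[0.0, 0.0, -10.0, -5.2, -36.2, -0.0]
[0.0, 0.0, -10.0, 1.1, -36.6, -0.0]
[0.0, 0.0, -10.0, 7.5, -35.8, -0.0]
[0.0, 0.0, -10.0, 13.6, -34.0, -0.0]
[0.0, 0.0, -10.0, 19.3, -31.1, -0.0]
[0.0, 0.0, -10.0, 24.4, -27.3, -0.0]
[0.0, 0.0, -10.0, 28.8, -22.7, -0.0]
[0.0, 0.0, -10.0, 32.3, -17.3, -0.0]
[0.0, 7.5, 0.0, -0.0, 0.0, 26.4]
[0.0, 7.5, 0.0, -3.4, 0.0, 26.2]
[0.0, 7.5, 0.0, -6.8, 0.0, 25.4]
[0.0, 7.5, 0.0, -10.2, 0.0, 24.4]
end [435.4  21.  120.4] [180. -30.  69.]
```

Call:
step_arm(
  steps=[
    [0,0,0,0,0,0,0],
    [0,0,0,0,0,0,0],
    [0,0,0,0,0,-15,0],
    [0,0,0,0,0,-37,0],
    [0,0,0,0,0,-50,0],
    [0,0,0,0,0,-48,0],
    [0,0,-10,-17,-32,0,0],
    [0,0,-10,-11,-35,0,0],
  ],
  force=45,
)

```text
time_s: 6.15
ee_pos: [421.0, -272.4, 227.1]
ee_rot: [179.9, -0.1, -10.6]
force: [1.9, -0.4, -2.5]
gripper_width: 23.4
gripper_force: 45.0
```

Call:
step_arm(
  steps=[
    [0,0,-10,-5,-36,0,0],
    [0,0,-10,1,-37,0,0],
    [0,0,-10,8,-36,0,0],
    [0,0,-10,14,-34,0,0],
    [0,0,-10,19,-31,0,0],
    [0,0,-10,24,-27,0,0],
    [0,0,-10,29,-23,0,0],
    [0,0,-10,32,-17,0,0],
  ],
)

```text
time_s: 7.15
ee_pos: [435.8, 20.5, 226.6]
ee_rot: [179.9, 0.1, 69.4]
force: [0.2, -0.2, -1.2]
gripper_width: 23.4
gripper_force: 45.0
```

Call:
step_arm(
  steps=[
    [0,10,0,0,0,0,0],
    [0,10,0,0,0,0,0],
    [0,10,0,0,0,0,0],
    [0,0,0,-26,0,45,0],
    [0,0,0,-27,0,46,0],
    [0,0,0,0,0,0,0],
    [0,0,0,0,0,0,0],
    [0,0,0,0,0,0,0],
  ],
)

```text
time_s: 8.15
ee_pos: [437.3, 19.5, 122.7]
ee_rot: [179.7, -30.0, 69.3]
force: [0.1, 0.8, -2.1]
gripper_width: 23.5
gripper_force: 45.0
```

```bash
python3 - <<'E'
from ov import *; from workcell import *
import plan as pl
S=grab_frame("side");T=grab_frame("top"); np.save("side2.npy",S,allow_pickle=True);np.save("top2.npy",T,allow_pickle=True)
s=state();p=s["ee_pos"];r=R.from_euler("xyz",s["ee_rot"],degrees=True);print(p,s["ee_rot"])
ax=lambda x:p+r.apply([x+32,0,-19.5])
L=[[ax(x)+14*r.apply([0,np.cos(a),np.sin(a)]) for a in np.linspace(0,6.28,25)] for x in(-75,-12,35,75)]+[[ax(-75),ax(75)]]
Y=ylines(*pl.G,31)[:2]
# journal in yoke coords
M,_,O=yoke(*pl.G);print("journal in yoke",M.T@(ax(35)-O),"axis dir",M.T@r.apply([1,0,0]))
cv2.imwrite("pics/v9.png",np.hstack([panel(S,190,185,Y+L,44,66,400,600),panel(T,205,170,Y+L,44,66,400,600)]))
E
```

```text
[436.72073768  19.7591235  122.20344798] [179.74792277 -30.00131437  69.25945747]
journal in yoke [ 0.23834659 -1.34211363 66.36377381] axis dir [9.99992310e-01 3.92163291e-03 2.73797190e-05]
```

View pics/v9.png

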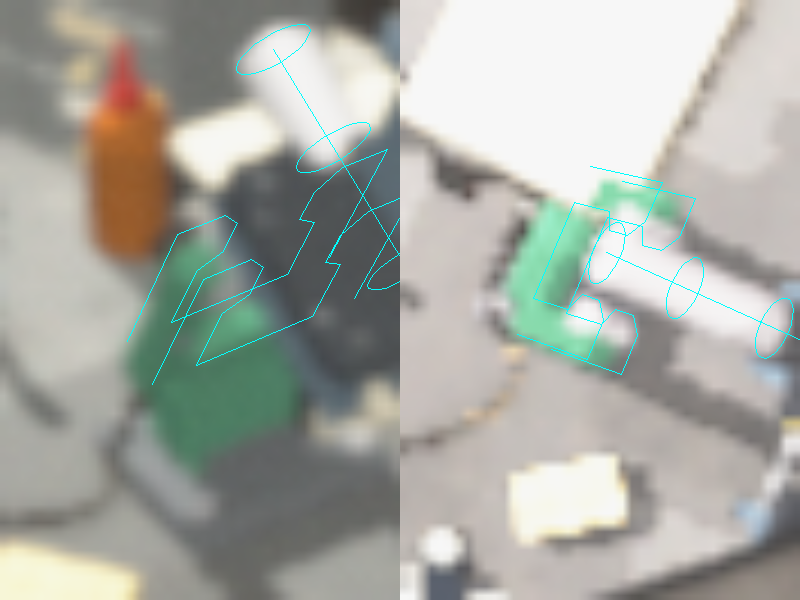

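The spindle in hand matches its prediction in the top view, and sits about 1 px to the right in the side view. To compare spindle and gap numerically, I'll take intensity profiles across both.

```bash
cat > prof.py <<'E'
from ov import *
import plan as pl
from scipy.ndimage import map_coordinates
def prof(f,pts):
    g=f["image"].astype(float); q=np.array([proj(f,P) for P in pts]); 
    return np.array([map_coordinates(g[:,:,c],[q[:,1],q[:,0]],order=1) for c in range(3)]).T
E
python3 - <<'E'
from prof import *
S0,T0,S2,T2=[load(n) for n in("side0","top0","side2","top2")]
M,_,O=yoke(*pl.G); ys=np.arange(-30,31,3)
for n,f,x in(("top",T0,9),("side",S0,-9)):
  for z in(-4,4,12):
    print(n,z,[f"{y}:{int(v[1])}" for y,v in zip(ys,prof(f,[O+M@[x,y,z] for y in ys]))])
p=np.array([436.72,19.76,122.2]);r=R.from_euler("xyz",[179.75,-30,69.26],degrees=True)
for n,f in(("top",T2),("side",S2)):
  o=cam(f)[1]
  for xs in(25,45,65):
    c=p+r.apply([xs+32,0,-19.5]); a=r.apply([1,0,0]); v=np.cross(a,o-c); v/=np.linalg.norm(v)
    t=np.arange(-24,25,2); print(n,xs,v.round(2),[f"{k}:{int(w[1])}" for k,w in zip(t,prof(f,[c+v*k for k in t]))])
E
```

```text
top -4 ['-30:208', '-27:221', '-24:228', '-21:223', '-18:209', '-15:181', '-12:134', '-9:111', '-6:105', '-3:108', '0:111', '3:113', '6:112', '9:115', '12:127', '15:156', '18:203', '21:223', '24:230', '27:230', '30:219']
top 4 ['-30:206', '-27:222', '-24:230', '-21:235', '-18:234', '-15:206', '-12:156', '-9:124', '-6:115', '-3:117', '0:119', '3:121', '6:121', '9:121', '12:127', '15:152', '18:207', '21:229', '24:237', '27:235', '30:223']
top 12 ['-30:195', '-27:213', '-24:224', '-21:230', '-18:234', '-15:203', '-12:164', '-9:127', '-6:122', '-3:122', '0:123', '3:124', '6:124', '9:123', '12:123', '15:145', '18:185', '21:218', '24:228', '27:229', '30:223']
side -4 ['-30:161', '-27:154', '-24:161', '-21:164', '-18:165', '-15:164', '-12:165', '-9:176', '-6:206', '-3:222', '0:219', '3:186', '6:133', '9:106', '12:116', '15:132', '18:149', '21:155', '24:156', '27:155', '30:145']
side 4 ['-30:168', '-27:163', '-24:172', '-21:182', '-18:187', '-15:184', '-12:180', '-9:186', '-6:200', '-3:234', '0:242', '3:237', '6:213', '9:164', '12:114', '15:107', '18:130', '21:152', '24:161', '27:161', '30:1
[... 1201 characters left out ...]
90', '-2:94', '0:96', '2:98', '4:101', '6:105', '8:106', '10:107', '12:106', '14:107', '16:106', '18:105', '20:105', '22:105', '24:107']
side 45 [ 0.74 -0.53  0.4 ] ['-24:166', '-22:171', '-20:176', '-18:183', '-16:181', '-14:177', '-12:173', '-10:190', '-8:207', '-6:225', '-4:234', '-2:239', '0:241', '2:242', '4:241', '6:240', '8:237', '10:235', '12:237', '14:241', '16:245', '18:246', '20:246', '22:246', '24:245']
side 65 [ 0.74 -0.53  0.4 ] ['-24:193', '-22:178', '-20:165', '-18:161', '-16:163', '-14:166', '-12:183', '-10:201', '-8:216', '-6:226', '-4:234', '-2:239', '0:241', '2:242', '4:242', '6:241', '8:238', '10:232', '12:221', '14:212', '16:210', '18:210', '20:214', '22:197', '24:165']
```

Call:
step_arm(
  steps=[
    [0,0,0,0,-1.7,0,0],
    [0,0,0,0,0,15,0],
    [0,0,0,0,0,15,0],
    [0,0,0,0,0,10,0],
    [0,0,0,0,0,6,0],
    [0,0,0,0,0,6,0],
    [0,0,0,0,0,0,0],
    [0,0,0,0,0,0,0],
  ],
)

```text
time_s: 9.25
ee_pos: [443.6, 44.8, 75.8]
ee_rot: [180.0, -30.0, 69.1]
force: [-0.2, -0.8, -1.7]
gripper_width: 23.5
gripper_force: 45.0
```

Call:
step_arm(
  steps=[
    [0,0,0,0,0,3,0],
    [0,0,0,0,0,3,0],
    [0,0,0,0,0,3,0],
    [0,0,0,0,0,3,0],
    [0,0,0,0,0,3,0],
    [0,0,0,0,0,3,0],
    [0,0,0,0,0,0,0],
    [0,0,0,0,0,0,0],
  ],
)

```text
time_s: 10.25
ee_pos: [446.6, 53.3, 60.0]
ee_rot: [180.0, -30.0, 69.1]
force: [0.4, -0.6, -1.5]
gripper_width: 23.1
gripper_force: 45.0
```

Call:
step_arm(
  steps=[
    [0,0,0,0,0,5,0],
    [0,0,0,0,0,5,0],
    [0,0,0,0,0,5,0],
    [0,0,0,0,0,5,0],
    [0,0,0,0,0,5,0],
    [0,0,0,0,0,5,0],
    [0,0,0,0,0,0,0],
    [0,0,0,0,0,0,0],
  ],
)

```text
time_s: 11.25
ee_pos: [452.0, 67.3, 34.1]
ee_rot: [180.0, -30.0, 69.1]
force: [0.8, 0.5, -3.0]
gripper_width: 23.0
gripper_force: 45.0
```

```bash
python3 - <<'E'
from ov import *; from workcell import *
import plan as pl
s=state();p=s["ee_pos"];r=R.from_euler("xyz",s["ee_rot"],degrees=True)
M,_,O=yoke(*pl.G);print(p,s["force"],"journal",M.T@(p+r.apply([67,0,-19.5])-O))
E
```

```text
[451.98445389  67.3231765   34.05087049] [ 0.81640927  0.48446589 -2.97047805] journal [ -0.64549012   1.23684277 -34.91223782]
```

The journal is through the green gap at yoke z = -35 with no contact. Next I'll withdraw it and refine the red gauge's centre.

Call:
step_arm(
  steps=[
    [0,0,0,0,0,-8,0],
    [0,0,0,0,0,-10,0],
    [0,0,0,0,0,-12,0],
    [0,0,0,0,0,-15,0],
    [0,0,0,0,0,-20,0],
    [0,0,0,0,0,-30,0],
    [0,0,0,0,0,-35,0],
    [0,0,0,0,0,-30,0],
  ],
)

```text
time_s: 12.25
ee_pos: [422.8, -8.5, 174.3]
ee_rot: [179.9, -29.9, 69.1]
force: [1.2, -0.5, -1.2]
gripper_width: 23.0
gripper_force: 45.0
```

```bash
python3 - <<'E'
from prof import *; from workcell import *
S0,T0=load("side0"),load("top0")
for nm,g in(("red",pl.RD),("green",pl.G)):
  M,_,O=yoke(*g); ys=np.arange(-45,46,3)
  for n,f,x in(("top",T0,9),("side",S0,-9)):
    for z in(-4,4,12):
      print(nm,n,z,"ys-45..45/3",[f"{int(v[0])}/{int(v[1])}/{int(v[2])}" for y,v in zip(ys,prof(f,[O+M@[x,y,z] for y in ys]))])
s=state();p=s["ee_pos"];r=R.from_euler("xyz",s["ee_rot"],degrees=True);print(p,s["ee_rot"])
w=r.inv().apply([0,0,-4.8])
t=pl.ypt(*pl.RD,[-67,0,45]);print(t,w)
pl.plan(p,r,[([*t[:2],p[2]],w,6),(t,[0,0,0],2)])
E
```

```text
red top -4 ys-45..45/3 ['174/178/187', '142/148/213', '105/112/240', '75/83/238', '85/91/219', '106/111/183', '118/122/145', '107/113/122', '101/107/113', '97/102/108', '91/95/98', '89/91/92', '104/103/104', '119/117/118', '128/125/126', '127/125/126', '127/125/126', '129/126/127', '147/144/147', '190/188/192', '228/227/232', '230/229/234', '234/234/238', '233/234/242', '214/216/242', '167/171/243', '105/112/245', '73/82/245', '63/72/239', '69/74/220', '113/114/176']
red top 4 ys-45..45/3 ['168/172/189', '143/147/195', '107/112/227', '76/84/244', '75/82/243', '135/138/233', '165/167/197', '132/135/148', '107/112/118', '102/108/115', '99/105/110', '92/96/101', '91/92/96', '101/100/102', '110/108/109', '118/116/117', '126/124/125', '129/126/127', '140/137/138', '204/203/207', '236/236/240', '240/240/243', '238/238/242', '234/234/242', '226/227/241', '174/177/242', '118/124/243', '65/74/245', '61/71/243', '74/80/220', '107/108/173']
red top 12 ys-45..45/3 ['165/171/181', '143/148/182', '104/110/229', '78/86/245', '72/81/246', '146/150/245', '173/175/232', '165/166/201', '137/138/153', '
[... 4495 characters left out ...]
5/238', '176/194/198', '132/144/147', '124/128/130', '151/153/155', '173/175/176', '174/179/174', '163/175/159', '149/166/140', '133/153/120', '120/142/103', '112/135/94', '106/130/85']
[422.79375611  -8.48322194 174.34994426] [179.93068782 -29.94314984  69.09943856]
[ 434.58016508 -210.05805759  120.47114317] [-2.39587423 -0.00503161  4.15929818]
[-0.4, -0.0, 0.69, -26.6, 13.8, -15.3]
[-0.4, -0.0, 0.69, -26.4, 14.3, -15.2]
[-0.4, -0.0, 0.69, -26.2, 14.7, -15.1]
[-0.4, -0.0, 0.69, -26.1, 15.1, -15.0]
[-0.4, -0.0, 0.69, -25.9, 15.5, -14.9]
[-0.4, -0.0, 0.69, -25.7, 16.0, -14.8]
[0.0, 0.0, 0.0, -13.4, -0.1, 23.4]
[0.0, 0.0, 0.0, -13.5, -0.0, 23.3]
end [ 434.6 -210.1  120.5] [179.9 -29.9  64.3]
```

Call:
step_arm(
  steps=[
    [-0.4,0,0.69,-26.6,13.8,-15.3,0],
    [-0.4,0,0.69,-26.4,14.3,-15.2,0],
    [-0.4,0,0.69,-26.2,14.7,-15.1,0],
    [-0.4,0,0.69,-26.1,15.1,-15,0],
    [-0.4,0,0.69,-25.9,15.5,-14.9,0],
    [-0.4,0,0.69,-25.7,16,-14.8,0],
    [0,0,0,-13,0,23,0],
    [0,0,0,-14,0,23,0],
  ],
)

```text
time_s: 13.25
ee_pos: [434.8, -210.6, 119.1]
ee_rot: [179.9, -29.9, 64.3]
force: [0.0, 0.3, -1.9]
gripper_width: 23.3
gripper_force: 45.0
```

Call:
step_arm(
  steps=[
    [0,0,0,0,0,5,0],
    [0,0,0,0,0,5,0],
    [0,0,0,0,0,0,0],
    [0,0,0,0,0,0,0],
    [0,0,0,0,0,0,0],
    [0,0,0,0,0,0,0],
    [0,0,0,0,0,0,0],
    [0,0,0,0,0,0,0],
  ],
)

```text
time_s: 14.25
ee_pos: [437.3, -204.9, 110.3]
ee_rot: [180.0, -30.0, 64.3]
force: [0.5, 0.2, -2.6]
gripper_width: 23.2
gripper_force: 45.0
```

```bash
cat > where.py <<'E'
from prof import *; from workcell import *
def where(g):
    s=state();p=s["ee_pos"];r=R.from_euler("xyz",s["ee_rot"],degrees=True); M,_,O=yoke(*g)
    print(s["time_s"],p.round(1),s["ee_rot"].round(2),"journal",(M.T@(p+r.apply([67,0,-19.5])-O)).round(2),"F yoke",(M.T@s["force"]).round(2),"T",s["torque"].round(2))
    return p,r
E
python3 - <<'E'
from where import *
p,r=where(pl.RD)
T=grab_frame("top");S=grab_frame("side");np.save("top3.npy",T,allow_pickle=True);np.save("side3.npy",S,allow_pickle=True)
for n,f in(("top",T),("side",S)):
  o=cam(f)[1]
  for xs in(20,35,50,65):
    c=p+r.apply([xs+32,0,-19.5]); a=r.apply([1,0,0]); v=np.cross(a,o-c); v/=np.linalg.norm(v)
    t=np.arange(-24,25,2); print(n,xs,v.round(2),[f"{k}:{int(w[1])}" for k,w in zip(t,prof(f,[c+v*k for k in t]))])
E
```

```text
14.25 [ 437.3 -204.9  110.3] [179.99 -30.01  64.32] journal [ 2.000e-02 -2.100e-01  5.278e+01] F yoke [-0.93 -0.38 -2.43] T [-0.59  0.34 -0.01]
top 20 [ 0.86 -0.49  0.12] ['-24:129', '-22:131', '-20:134', '-18:135', '-16:136', '-14:135', '-12:132', '-10:130', '-8:129', '-6:128', '-4:128', '-2:129', '0:129', '2:128', '4:127', '6:128', '8:128', '10:127', '12:127', '14:123', '16:119', '18:117', '20:117', '22:118', '24:118']
top 35 [ 0.86 -0.49  0.12] ['-24:128', '-22:132', '-20:134', '-18:133', '-16:132', '-14:131', '-12:132', '-10:132', '-8:131', '-6:128', '-4:126', '-2:123', '0:120', '2:116', '4:112', '6:115', '8:117', '10:119', '12:118', '14:111', '16:104', '18:103', '20:102', '22:104', '24:107']
top 50 [ 0.86 -0.49  0.12] ['-24:128', '-22:108', '-20:100', '-18:100', '-16:107', '-14:114', '-12:117', '-10:120', '-8:122', '-6:125', '-4:129', '-2:142', '0:171', '2:196', '4:217', '6:237', '8:235', '10:227', '12:215', '14:200', '16:183', '18:167', '20:155', '22:158', '24:167']
top 65 [ 0.86 -0.49  0.12] ['-24:240', '-22:233', '-20:221', '-18:194', '-16:160', '-14:164', '-12:178', '-10:186
[... 583 characters left out ...]
, '-2:218', '0:221', '2:221', '4:220', '6:218', '8:215', '10:211', '12:204', '14:199', '16:194', '18:185', '20:183', '22:193', '24:211']
side 50 [ 0.67 -0.6   0.44] ['-24:224', '-22:223', '-20:221', '-18:215', '-16:205', '-14:188', '-12:184', '-10:189', '-8:199', '-6:208', '-4:215', '-2:219', '0:221', '2:222', '4:222', '6:221', '8:220', '10:214', '12:205', '14:190', '16:193', '18:210', '20:215', '22:207', '24:182']
side 65 [ 0.67 -0.6   0.44] ['-24:223', '-22:213', '-20:196', '-18:176', '-16:160', '-14:160', '-12:171', '-10:185', '-8:199', '-6:210', '-4:219', '-2:227', '0:234', '2:240', '4:243', '6:242', '8:239', '10:235', '12:228', '14:219', '16:202', '18:174', '20:145', '22:133', '24:128']
```

Call:
step_arm(
  steps=[
    [0,0,0,0,0,10,0],
    [0,0,0,0,0,10,0],
    [0,0,0,0,0,6,0],
    [0,0,0,0,0,3,0],
    [0,0,0,0,0,1,0],
    [0,0,0,0,0,0,0],
    [0,0,0,0,0,0,0],
    [0,0,0,0,0,0,0],
  ],
)

```text
time_s: 15.35
ee_pos: [443.9, -191.5, 84.5]
ee_rot: [180.0, -30.0, 64.3]
force: [0.0, 0.3, -1.9]
gripper_width: 23.3
gripper_force: 45.0
```

```bash
python3 -c "
from where import *
where(pl.RD)"
```

```text
15.35 [ 443.9 -191.5   84.5] [179.96 -30.    64.32] journal [ 1.000e-02 -3.200e-01  2.295e+01] F yoke [-0.74  0.1  -1.76] T [-0.53  0.34  0.  ]
```

Call:
step_arm(
  steps=[
    [0,0,0,0,0,1,0],
    [0,0,0,0,0,1,0],
    [0,0,0,0,0,1,0],
    [0,0,0,0,0,0,0],
    [0,0,0,0,0,0.5,0],
    [0,0,0,0,0,0.5,0],
    [0,0,0,0,0,0,0],
    [0,0,0,0,0,0,0],
  ],
)

```text
time_s: 16.35
ee_pos: [444.7, -189.5, 80.9]
ee_rot: [180.0, -30.0, 64.3]
force: [-0.6, 0.2, -2.5]
gripper_width: 23.5
gripper_force: 45.0
```

```bash
python3 -c "
from where import *
where(pl.RD)"
```

```text
16.35 [ 444.7 -189.5   80.9] [179.99 -30.01  64.32] journal [ 0.02 -0.22 18.79] F yoke [-1.36  0.65 -2.14] T [-0.54  0.31  0.04]
```

Call:
step_arm(
  steps=[
    [0,0,0,0,0,0.5,0],
    [0,0,0,0,0,0,0],
    [0,0,0,0,0,0.5,0],
    [0,0,0,0,0,0,0],
    [0,0,0,0,0,0.5,0],
    [0,0,0,0,0,0,0],
    [0,0,0,0,0,0,0],
    [0,0,0,0,0,0,0],
  ],
)

```text
time_s: 17.35
ee_pos: [444.8, -188.7, 79.6]
ee_rot: [-180.0, -30.0, 64.3]
force: [-3.7, -0.2, 0.2]
gripper_width: 22.9
gripper_force: 45.0
```

```bash
python3 -c "
from where import *
where(pl.RD)"
```

```text
17.35 [ 444.8 -188.7   79.6] [-179.99  -30.01   64.33] journal [6.00e-02 1.00e-02 1.73e+01] F yoke [-1.4   3.26  1.06] T [-0.32  0.51  0.33]
```

Contact is mostly one-sided (Fy +3.3 N), so I'll centre towards +y.

Call:
step_arm(
  steps=[
    [0,0,0,0,-0.5,-0.5,0],
    [0,0,0,0,-0.5,0,0],
    [0,0,0,0,0,0.5,0],
    [0,0,0,0,0,0,0],
    [0,0,0,0,0,0.5,0],
    [0,0,0,0,0,0,0],
    [0,0,0,0,0,0,0],
    [0,0,0,0,0,0,0],
  ],
)

```text
time_s: 18.35
ee_pos: [444.5, -188.5, 79.3]
ee_rot: [179.9, -30.0, 64.3]
force: [-1.1, -2.4, 1.8]
gripper_width: 23.0
gripper_force: 45.0
```

```bash
python3 -c "
from where import *
where(pl.RD)"
```

```text
18.35 [ 444.5 -188.5   79.3] [179.94 -29.99  64.32] journal [-0.05  0.43 16.95] F yoke [-1.38 -0.07  2.83] T [-0.48  0.19 -0.09]
```

Call:
step_arm(
  steps=[
    [0,0,0,0,0,0.5,0],
    [0,0,0,0,0,0,0],
    [0,0,0,0,0,0,0],
    [0,0,0,0,0,0,0],
    [0,0,0,0,0,0,0],
    [0,0,0,0,0,0,0],
    [0,0,0,0,0,0,0],
    [0,0,0,0,0,0,0],
  ],
)

```text
time_s: 19.35
ee_pos: [444.5, -188.2, 78.8]
ee_rot: [180.0, -30.0, 64.3]
force: [-0.9, -5.3, 3.4]
gripper_width: 23.1
gripper_force: 45.0
```

```bash
python3 -c "
from where import *
where(pl.RD)"
```

```text
19.35 [ 444.5 -188.2   78.8] [179.96 -29.99  64.32] journal [-0.04  0.53 16.38] F yoke [-2.79 -1.54  5.5 ] T [-0.53  0.09 -0.15]
```

The red jaws stopped it at about 7 N, square. I'll retract and refine the blue rack.

Call:
step_arm(
  steps=[
    [0,0,0,0,0,-3,0],
    [0,0,0,0,0,-6,0],
    [0,0,0,0,0,-15,0],
    [0,0,0,0,0,-25,0],
    [0,0,0,0,0,-35,0],
    [0,0,0,0,0,-35,0],
    [0,0,0,0,0,-20,0],
    [0,0,0,0,0,0,0],
  ],
)

```text
time_s: 20.35
ee_pos: [414.2, -251.7, 200.5]
ee_rot: [179.8, -29.9, 64.4]
force: [0.1, 0.4, -2.0]
gripper_width: 23.3
gripper_force: 45.0
```

```bash
python3 - <<'E'
from where import *
T=load("top0");S=load("side0"); where(pl.RD)
im=cv2.resize(S["image"][180:240,125:200],None,fx=8,fy=8,interpolation=cv2.INTER_LINEAR)
im2=cv2.resize(T["image"][180:232,152:200],None,fx=12,fy=12,interpolation=cv2.INTER_LINEAR)
b=im2.astype(int); m=((b[:,:,0]-b[:,:,2])>60).astype(np.uint8)
c=max(cv2.findContours(m,0,2)[0],key=cv2.contourArea); h=cv2.convexHull(c); (x,y),wh,a=cv2.minAreaRect(c); print("rect raw",152+x/12-.46,180+y/12-.46,np.array(wh)/12,a)
print("ap",(np.array(cv2.approxPolyDP(h,10,True)[:,0])/12+[152-.46,180-.46]).round(1).tolist())
o=(433.9,312.3);yaw=-27
L=rlines(o,yaw)
A=panel(S,122,184,L,70,52,400,300);B=panel(T,155,183,L,44,44,400,400)
cv2.imwrite("pics/v10.png",np.hstack([cv2.copyMakeBorder(A,0,100,0,0,0),B]))
for l in L: print([proj(T,q).round(1).tolist() for q in l],[proj(S,q).round(1).tolist() for q in l])
# V-notch profiles along the post faces: y-profile at the post top
Y=R.from_euler("z",yaw,degrees=True).as_matrix();F=np.array([*o,0.])
for x in(-66,66):
  ys=np.arange(-36,37,4)
  print(x,"top z94",[f"{y}:{int(v[0])}/{int(v[1])}/{int(v[2])}" for y,v in zip(ys,prof(T,[F+Y@[x,y,94] for y in ys]))])
E
```

```text
20.35 [ 414.2 -251.7  200.5] [179.81 -29.91  64.36] journal [-1.1000e-01  4.3000e-01  1.5691e+02] F yoke [-0.68  0.11 -1.88] T [-0.55  0.35  0.04]
rect raw 176.66557220458984 205.22499501546224 [16.70866903 37.61524963] 29.85429573059082
ap [[183.5, 187.7], [192.1, 192.5], [192.5, 194.0], [182.0, 212.5], [171.0, 223.4], [160.8, 216.1], [177.0, 187.8]]
[[176.4, 226.7], [194.9, 194.1], [183.6, 187.9], [165.0, 220.4], [176.4, 226.7]] [[144.8, 232.2], [190.0, 217.5], [183.7, 209.2], [139.4, 223.2], [144.8, 232.2]]
[[172.0, 222.4], [168.9, 220.2], [163.5, 217.7]] [[144.7, 208.4], [143.5, 210.3], [140.7, 202.2]]
[[188.2, 194.0], [184.8, 192.2], [179.7, 189.3]] [[183.2, 196.8], [181.4, 198.8], [178.6, 191.1]]
-66 top z94 ['-36:89/81/78', '-32:76/67/63', '-28:70/72/74', '-24:85/85/87', '-20:157/113/85', '-16:178/119/76', '-12:179/119/75', '-8:213/137/81', '-4:227/150/90', '0:228/150/89', '4:213/138/82', '8:167/108/64', '12:157/105/67', '16:148/101/67', '20:142/98/69', '24:144/99/68', '28:159/108/73', '32:185/141/114', '36:173/157/151']
66 top z94 ['-36:137/115/103', '-32:168/111/75', '-28:184/117/72', '-24:196/125/75', '-20:176/128/96', '-16:175/133/106', '-12:191/133/93', '-8:222/144/85', '-4:234/156/91', '0:236/159/93', '4:224/145/85', '8:197/126/75', '12:186/121/75', '16:178/118/74', '20:172/118/81', '24:172/113/72', '28:192/130/89', '32:207/159/131', '36:191/177/173']
```

View pics/v10.png

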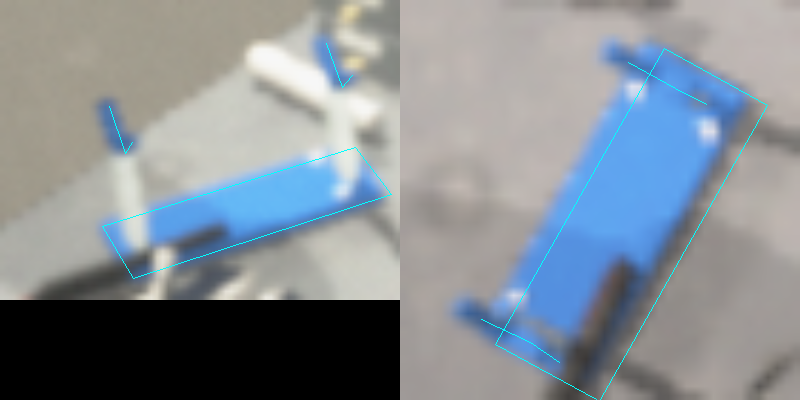

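The V strips fit in the side view, but the plate shows the rack about 2 px further left in the top view: the plate's left edge is at panel (560,200) against 578 in the overlay. I'll measure the plate edges numerically in both views.

```bash
python3 - <<'E'
from where import *
T=load("top0");S=load("side0")
o=(437.,318.);yaw=-27
Y=R.from_euler("z",yaw,degrees=True).as_matrix();F=np.array([*o,0.])
def edges(t,d):
    m=d.max(); k=np.where(d>m/2)[0]; f=lambda i,j:t[i]+(m/2-d[i])/(d[j]-d[i])*(t[j]-t[i])
    return round(f(k[0]-1,k[0]),1),round(f(k[-1]+1,k[-1]),1),int(m)
ys=np.arange(-50,51,1.)
for n,f in(("top",T),("side",S)):
  for x in(-30,-15,0,15,30,45):
    v=prof(f,[F+Y@[x,y,10] for y in ys]); print(n,x,edges(ys,v[:,0]-v[:,2]))
xs=np.arange(-110,111,1.)
for y in(-20,-10,0,10,20):
    v=prof(T,[F+Y@[x,y,10] for x in xs]); print("long top",y,edges(xs,v[:,0]-v[:,2]))
# V strip: centre of blue strip in side view across x at heights on +y slope; and in top across x
xs=np.arange(-14,15,1.)
for x0 in(-66,66):
  for h in(5,10,15):
    for n,f in(("side",S),("top",T)):
      v=prof(f,[F+Y@[x0+x,h,76+h] for x in xs]); d=v[:,0]-v[:,2]; print(n,x0,h,d[::2].astype(int))
E
```

```text
top -30 (np.float64(-7.0), np.float64(31.1), 139)
top -15 (np.float64(-24.9), np.float64(30.5), 143)
top 0 (np.float64(-24.6), np.float64(30.8), 144)
top 15 (np.float64(-25.3), np.float64(30.0), 145)
top 30 (np.float64(-25.6), np.float64(30.8), 145)
top 45 (np.float64(-25.3), np.float64(30.3), 144)
side -30 (np.float64(-32.9), np.float64(27.4), 145)
side -15 (np.float64(-34.0), np.float64(27.5), 145)
side 0 (np.float64(-33.2), np.float64(27.8), 147)
side 15 (np.float64(-34.1), np.float64(28.0), 146)
side 30 (np.float64(-34.2), np.float64(27.4), 145)
side 45 (np.float64(-34.1), np.float64(27.5), 144)
long top -20 (np.float64(-18.3), np.float64(79.5), 143)
long top -10 (np.float64(-76.2), np.float64(79.4), 143)
long top 0 (np.float64(-77.8), np.float64(78.9), 145)
long top 10 (np.float64(-79.0), np.float64(78.9), 144)
long top 20 (np.float64(-78.8), np.float64(79.6), 144)
side -66 5 [-19 -17 -10   6  36  71  87  92  76  55  32  17   4  -3  -9]
top -66 5 [ -7  -2   9  43  83  99 100  94  85  74  71  67  67  63  53]
side -66 10 [-19 -18  -9   4  35  66  91  88  74  38   9  -9 -17 -20 -20]
top -66 10 [ -9  -5   4  23  56  86  85  78  75  81  89 101 109  74  43]
side -66 15 [-19 -17 -10   8  33  64  86  87  66  33   8 -10 -16 -19 -19]
top -66 15 [-9 -9 -2  8 26 48 67 72 68 47 38 37 27 10 10]
side 66 5 [  0   0   0   7  36  77 101 114  90  61  26  -5 -28 -42 -47]
top 66 5 [ 94  63  41  52  68 101 116 119 123 128 134 136 115  86  47]
side 66 10 [ -7  -7   7  28  64  95 114 109  87  55  21  -1 -17 -20 -22]
top 66 10 [ 90  60  34  46  80 101 103 107 115 124 126 127 112  66  19]
side 66 15 [ -6   0  11  36  65  92 114 109  92  61  31   5  -7 -14 -15]
top 66 15 [10 11 20 30 47 60 79 91 85 65 57 41 19  7  0]
```

The rack is at about (438.2, 320), yaw -27, and the plate width of 55.7 mm checks out. Now I'll carry the spindle there.

```bash
python3 - <<'E'
from plan import *
from workcell import state
s=state();r=R.from_euler("xyz",s["ee_rot"],degrees=True)
p,r=plan(s["ee_pos"],r,[([425,-225,215],[0,-29.9,0],3),([466.2,305.7,215],[0,0,-88.6],11),([466.2,305.7,125],[0,0,0],3)])
E
```

```text
[0.0, -9.97, 0.0, 10.7, -0.6, 0.6]
[0.0, -9.97, 0.0, 10.7, -0.6, -1.3]
[0.0, -9.97, 0.0, 10.3, -0.6, -3.1]
[0.0, 0.0, -8.05, 45.1, -17.6, -0.0]
[0.0, 0.0, -8.05, 47.1, -11.1, -0.0]
[0.0, 0.0, -8.05, 48.2, -4.4, -0.1]
[0.0, 0.0, -8.05, 48.3, 2.4, -0.0]
[0.0, 0.0, -8.05, 47.5, 9.2, -0.1]
[0.0, 0.0, -8.05, 45.8, 15.7, -0.0]
[0.0, 0.0, -8.05, 43.1, 22.0, -0.1]
[0.0, 0.0, -8.05, 39.6, 27.8, -0.0]
[0.0, 0.0, -8.05, 35.3, 33.0, -0.1]
[0.0, 0.0, -8.05, 30.4, 37.7, -0.0]
[0.0, 0.0, -8.05, 24.8, 41.6, -0.1]
[0.0, 0.0, 0.0, 0.1, -0.0, 30.0]
[0.0, 0.0, 0.0, 0.1, -0.0, 30.0]
[0.0, 0.0, 0.0, 0.0, -0.1, 30.0]
end [466.2 305.7 125. ] [180.    0.2 152.8]
```

Call:
step_arm(
  steps=[
    [0,-10,0,10.7,-0.6,0.6,0],
    [0,-10,0,10.7,-0.6,-1.3,0],
    [0,-9.9,0,10.3,-0.6,-3.1,0],
    [0,0,-8.05,45.1,-17.6,0,0],
    [0,0,-8.05,47.1,-11.1,0,0],
    [0,0,-8.05,48.2,-4.4,0,0],
    [0,0,-8.05,48.3,2.4,0,0],
    [0,0,-8.05,47.5,9.2,0,0],
  ],
)

```text
time_s: 21.35
ee_pos: [442.1, 19.3, 213.1]
ee_rot: [-179.9, -0.1, 104.8]
force: [0.9, -0.2, -1.7]
gripper_width: 23.2
gripper_force: 45.0
```

Call:
step_arm(
  steps=[
    [0,0,-8.05,45.8,15.7,0,0],
    [0,0,-8.05,43.1,22,0,0],
    [0,0,-8.05,39.6,27.8,0,0],
    [0,0,-8.05,35.3,33,0,0],
    [0,0,-8.05,30.4,37.7,0,0],
    [0,0,-8.05,24.8,41.6,0,0],
    [0,0,0,0,0,40,0],
    [0,0,0,0,0,40,0],
  ],
)

```text
time_s: 22.35
ee_pos: [464.3, 307.6, 132.5]
ee_rot: [180.0, -0.1, 153.0]
force: [-0.1, 0.2, -2.6]
gripper_width: 23.1
gripper_force: 45.0
```

Call:
step_arm(
  steps=[
    [0,0,0,0,0,10,0],
    [0,0,0,0,0,0,0],
    [0,0,0,0,0,0,0],
    [0,0,0,0,0,0,0],
    [0,0,0,0,0,0,0],
    [0,0,0,0,0,0,0],
    [0,0,0,0,0,0,0],
    [0,0,0,0,0,0,0],
  ],
)

```text
time_s: 23.35
ee_pos: [465.8, 307.0, 124.5]
ee_rot: [179.9, 0.0, 152.9]
force: [0.9, 0.1, -2.4]
gripper_width: 23.1
gripper_force: 45.0
```

```bash
python3 - <<'E'
from prof import *; from workcell import *
T=grab_frame("top");S=grab_frame("side");np.save("top4.npy",T,allow_pickle=True);np.save("side4.npy",S,allow_pickle=True)
s=state();p=s["ee_pos"];r=R.from_euler("xyz",s["ee_rot"],degrees=True);print(p,s["ee_rot"],s["force"],s["torque"],s["qpos"].round(0))
def pr(lab,f,pts,t): print(lab,[f"{int(k)}:{int(w[1])}" for k,w in zip(t,prof(f,pts))])
for n,f in(("top",T),("side",S)):
  o=cam(f)[1]; a=r.apply([1,0,0])
  for xs in(-65,30,45,60):
    c=p+r.apply([xs+32,0,-19.5]); v=np.cross(a,o-c); v/=np.linalg.norm(v)
    t=np.arange(-24,25,2); pr(f"{n} {xs} {v.round(2)}",f,[c+v*k for k in t],t)
  for x0 in(-75,75):
    t=np.arange(x0-14,x0+15,2); pr(f"{n} end {x0}",f,[p+r.apply([x+32,0,-19.5]) for x in t],t)
E
```

```text
[465.83191396 307.01964012 124.48653545] [1.79899414e+02 1.39621163e-03 1.52862140e+02] [-0.52931111 -0.2244853  -1.96565307] [-0.02490791 -0.09852807 -0.04558615] [ 32.  21. 100.   0.  59. -31.]
top -65 [0.44 0.87 0.22] ['-24:119', '-22:114', '-20:106', '-18:102', '-16:103', '-14:109', '-12:114', '-10:116', '-8:118', '-6:119', '-4:119', '-2:118', '0:117', '2:115', '4:115', '6:114', '8:116', '10:117', '12:117', '14:116', '16:113', '18:110', '20:107', '22:110', '24:109']
top 30 [0.44 0.87 0.22] ['-24:229', '-22:232', '-20:234', '-18:235', '-16:236', '-14:238', '-12:238', '-10:238', '-8:238', '-6:240', '-4:242', '-2:245', '0:246', '2:247', '4:247', '6:246', '8:246', '10:243', '12:227', '14:205', '16:187', '18:176', '20:176', '22:179', '24:179']
top 45 [0.44 0.87 0.22] ['-24:225', '-22:226', '-20:226', '-18:228', '-16:229', '-14:233', '-12:235', '-10:236', '-8:237', '-6:237', '-4:237', '-2:238', '0:239', '2:241', '4:244', '6:245', '8:246', '10:244', '12:233', '14:215', '16:200', '18:193', '20:190', '22:190', '24:190']
top 60 [0.44 0.87 0.22] ['-24:122', '-22:135', '-20:169', '-18:198', 
[... 1307 characters left out ...]
'10:237', '12:223', '14:191', '16:163', '18:154', '20:151', '22:150', '24:150']
side 60 [0.25 0.48 0.84] ['-24:149', '-22:149', '-20:149', '-18:147', '-16:147', '-14:150', '-12:158', '-10:166', '-8:173', '-6:178', '-4:182', '-2:187', '0:193', '2:208', '4:223', '6:235', '8:240', '10:239', '12:220', '14:195', '16:165', '18:155', '20:152', '22:150', '24:150']
side end -75 ['-89:142', '-87:153', '-85:162', '-83:169', '-81:174', '-79:178', '-77:177', '-75:176', '-73:172', '-71:171', '-69:171', '-67:173', '-65:175', '-63:174', '-61:171']
side end 75 ['61:195', '63:200', '65:206', '67:213', '69:218', '71:220', '73:217', '75:204', '77:187', '79:169', '81:159', '83:155', '85:155', '87:154', '89:152']
```

Call:
step_arm(
  steps=[
    [0,0,0,0,-1,15,0],
    [0,0,0,0,0,15,0],
    [0,0,0,0,0,8,0],
    [0,0,0,0,0,4,0],
    [0,0,0,0,0,2,0],
    [0,0,0,0,0,2,0],
    [0,0,0,0,0,0,0],
    [0,0,0,0,0,0,0],
  ],
)

```text
time_s: 24.45
ee_pos: [465.6, 306.3, 78.8]
ee_rot: [179.9, 0.0, 152.9]
force: [0.3, 0.0, -2.2]
gripper_width: 22.6
gripper_force: 45.0
```

```bash
python3 - <<'E'
from workcell import *
s=state();print(s["ee_pos"],s["force"],s["torque"])
E
```

```text
[465.58674207 306.30860645  78.80854186] [ 0.31715117  0.01035915 -2.23913481] [-0.05063637 -0.08787041 -0.00140558]
```

Call:
step_arm(
  steps=[
    [0,0,0,0,0,1,0],
    [0,0,0,0,0,0,0],
    [0,0,0,0,0,1,0],
    [0,0,0,0,0,0,0],
    [0,0,0,0,0,0.5,0],
    [0,0,0,0,0,0,0],
    [0,0,0,0,0,0,0],
    [0,0,0,0,0,0,0],
  ],
)

```text
time_s: 25.45
ee_pos: [466.2, 307.0, 76.9]
ee_rot: [179.8, 0.1, 152.9]
force: [-0.4, 2.5, 5.4]
gripper_width: 23.1
gripper_force: 45.0
```

```bash
python3 - <<'E'
from workcell import *
s=state();print(s["ee_pos"],s["force"],s["torque"])
E
```

```text
[466.19502154 306.98447618  76.94154832] [-0.43123802  2.48108804  5.40737887] [ 0.32841937 -0.07402844  0.00603506]
```

Call:
step_arm(
  steps=[
    [0,0,0,0,0.5,0,0],
    [0,0,0,0,0.5,0,0],
    [0,0,0,0,0,0.5,0],
    [0,0,0,0,0,0,0],
    [0,0,0,0,0,0,0],
    [0,0,0,0,0,0,0],
    [0,0,0,0,0,0,0],
    [0,0,0,0,0,0,0],
  ],
)

```text
time_s: 26.45
ee_pos: [466.6, 307.6, 76.1]
ee_rot: [179.8, 0.1, 152.9]
force: [-0.1, 2.2, 5.9]
gripper_width: 23.7
gripper_force: 45.0
```

```bash
python3 - <<'E'
from workcell import *
s=state();print(s["ee_pos"],s["force"],s["torque"])
E
```

```text
[466.5832688  307.61405393  76.14157007] [-0.12611263  2.17885922  5.90457608] [ 0.35885581 -0.13861366  0.09276557]
```

Call:
step_arm(
  steps=[
    [0,0,0,0,0.7,0,0],
    [0,0,0,0,0,0,0],
    [0,0,0,0,0,0,0],
    [0,0,0,0,0,0,0],
    [0,0,0,0,0,0,0],
    [0,0,0,0,0,0,0],
    [0,0,0,0,0,0,0],
    [0,0,0,0,0,0,0],
  ],
  force=5,
)

```text
time_s: 27.45
ee_pos: [466.7, 307.8, 75.8]
ee_rot: [179.8, 0.1, 152.9]
force: [1.8, 1.6, 5.8]
gripper_width: 23.9
gripper_force: 5.0
```

```bash
python3 - <<'E'
from workcell import *
s=state();print(s["ee_pos"],s["force"],s["torque"],s["gripper_force"])
E
```

```text
[466.74789589 307.81122324  75.83896814] [1.77671668 1.56081684 5.82655923] [ 0.17752445 -0.26444869  0.0493818 ] 4.999300763010979
```

Call:
step_arm(
  steps=[
    [0,0,0,0,0,-0.5,0],
    [0,0,0,0,0,0,0.3],
    [0,0,0,0,0,0,0.35],
    [0,0,0,0,0,0,0.4],
    [0,0,0,0,0,0,0.6],
    [0,0,0,0,0,0,0.8],
    [0,0,0,0,0,0,0.8],
    [0,0,0,0,0,0,0.8],
  ],
)

```text
time_s: 28.45
ee_pos: [466.2, 307.7, 76.1]
ee_rot: [179.9, 0.0, 152.9]
force: [0.8, 1.0, 0.6]
gripper_width: 72.0
gripper_force: 0.0
```

Call:
step_arm(
  steps=[
    [0,0,0,0,0,0,0.8],
    [0,0,0,0,0,-10,0.8],
    [0,0,0,0,0,-20,0.8],
    [0,0,0,0,0,-40,0.8],
    [0,0,0,0,0,-50,0.8],
    [0,0,0,-30,-20,-30,0.8],
    [0,0,0,-50,-30,0,0.8],
    [0,0,0,-50,-30,0,0.8],
  ],
)

```text
time_s: 29.45
ee_pos: [546.1, 176.0, 227.5]
ee_rot: [179.8, 0.1, 152.9]
force: [0.0, 0.3, -0.0]
gripper_width: 73.3
gripper_force: 0.0
```

Call:
step_arm(
  steps=[
    [0,0,0,-20,-50,0,0.8],
    [0,0,0,-20,-50,0,0.8],
    [0,0,0,0,-50,0,0.8],
    [0,0,0,0,-40,0,0.8],
    [0,0,0,0,0,0,0.8],
    [0,0,0,0,0,0,0.8],
    [0,0,0,0,0,0,0.8],
    [0,0,0,0,0,0,0.8],
  ],
)

```text
time_s: 30.45
ee_pos: [494.6, -9.5, 225.5]
ee_rot: [179.9, -0.0, 152.9]
force: [0.7, -0.5, 0.3]
gripper_width: 72.8
gripper_force: 0.0
```

```bash
python3 - <<'E'
from prof import *; from workcell import *
T=grab_frame("top");S=grab_frame("side");np.save("top5.npy",T,allow_pickle=True);np.save("side5.npy",S,allow_pickle=True)
s=state();print(s["ee_pos"],s["force"])
a=np.array([np.cos(np.radians(153)),np.sin(np.radians(153)),0]); c0=np.array([466.7,307.8,95.5])+a*32
for n,f in(("top",T),("side",S)):
  o=cam(f)[1]
  for xs in(-58,0,40,58):
    c=c0+a*xs; v=np.cross(a,o-c); v/=np.linalg.norm(v)
    t=np.arange(-24,25,2); print(n,xs,v.round(2),[f"{k}:{int(w[1])}" for k,w in zip(t,prof(f,[c+v*k for k in t]))])
  for x0 in(-75,75,-42,-12):
    t=np.arange(x0-14,x0+15,2); print(n,"end",x0,[f"{k}:{int(w[1])}" for k,w in zip(t,prof(f,[c0+a*k for k in t]))])
# bystanders moved?
for n,f in(("top",T),("side",S)):
  d=cv2.absdiff(f["image"],load(n+"0")["image"]).max(2); m=(d>45).astype(np.uint8)
  k,l,st,ce=cv2.connectedComponentsWithStats(m); print(n,[(st[i,:5].tolist()) for i in range(1,k) if st[i,4]>12])
E
```

```text
[494.43666141  -9.76081687 225.43599666] [-0.26607074 -0.52728108  0.22320077]
top -58 [0.44 0.87 0.22] ['-24:193', '-22:193', '-20:189', '-18:184', '-16:181', '-14:186', '-12:198', '-10:214', '-8:229', '-6:240', '-4:244', '-2:246', '0:247', '2:247', '4:247', '6:246', '8:246', '10:246', '12:242', '14:223', '16:203', '18:199', '20:206', '22:212', '24:215']
top 0 [0.44 0.87 0.22] ['-24:197', '-22:198', '-20:197', '-18:193', '-16:190', '-14:199', '-12:210', '-10:223', '-8:235', '-6:243', '-4:245', '-2:247', '0:247', '2:247', '4:247', '6:247', '8:246', '10:245', '12:239', '14:218', '16:198', '18:199', '20:202', '22:209', '24:213']
top 40 [0.44 0.87 0.22] ['-24:196', '-22:196', '-20:193', '-18:187', '-16:182', '-14:187', '-12:198', '-10:213', '-8:229', '-6:241', '-4:244', '-2:246', '0:247', '2:247', '4:247', '6:247', '8:246', '10:246', '12:242', '14:224', '16:202', '18:200', '20:203', '22:208', '24:213']
top 58 [0.44 0.87 0.22] ['-24:173', '-22:168', '-20:162', '-18:155', '-16:156', '-14:170', '-12:187', '-10:209', '-8:229', '-6:239', '-4:244', '-2:246', '0:246', '2:247', '4:247', '6:247'
[... 3046 characters left out ...]
3], [27, 120, 37, 69, 948], [26, 124, 10, 3, 22], [244, 127, 24, 6, 93], [242, 133, 35, 27, 585], [230, 147, 23, 22, 153], [255, 165, 29, 32, 363], [165, 189, 17, 12, 128], [137, 194, 27, 15, 153], [172, 226, 24, 12, 156], [50, 231, 6, 5, 17], [93, 247, 26, 38, 565], [30, 251, 5, 5, 13], [117, 257, 12, 9, 51], [354, 264, 30, 16, 187], [282, 274, 117, 110, 1715], [345, 275, 13, 12, 102], [131, 277, 48, 86, 1896], [333, 278, 11, 8, 62], [90, 292, 9, 14, 36], [43, 300, 26, 21, 119], [77, 308, 17, 25, 156], [62, 308, 44, 76, 1256], [387, 312, 10, 9, 46], [355, 319, 19, 17, 138], [134, 343, 6, 21, 40], [110, 349, 7, 13, 41], [173, 353, 13, 16, 115], [159, 356, 14, 18, 50], [90, 372, 17, 12, 137]]
```

The spindle lies level in both notches. Its axis height matches in both views along its whole length, and the arm is clear. Handing in.

```bash
python3 -c "
from workcell import *
print(job_done())"
```

```text
the job is handed in; nothing more can be done
None
```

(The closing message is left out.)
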